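# Fetch the oxygen bomb from behind the sample bottles

## Robot

A 6-joint arm with a two-finger parallel gripper is mounted at the origin on the work surface. World frame = base frame: x ahead of the robot, y to its left, z up, the work surface at z = 0. Lengths are in mm, angles in rad, forces in N, time in s.
With the tool pointing down it reaches from about 350 to 975 mm from the base axis. Payload 7.1 kg.
Tool frame: the origin (TCP) lies midway between the tips of the shut fingers; the grasp point (between the pads) lies 19 mm behind it (ctrl.grasp_offset is the distance from the TCP to the grasp point, in mm); z points along the fingers, y is the line along which they close (so a half turn about z gives the same grasp; the last joint's range is limited). The gripper opens to 88 mm and grips with 3 to 60 N. Pads are 20 mm wide; open, the fingers measure 115 mm over their backs; the gripper's body (75 mm by 178 mm) begins 61 mm behind the grasp point.
Start: joints at [-1.189, 0.423, 1.63, -0, 1.089, -0.019], TCP at [243.862, -575.444, 222.675] pointing down, gripper open.
Joint ranges: [-3, 3], [-0.9, 2.11], [0.09, 2.58], [-1.31, 4.45], [0.11, 2.69], [-2.54, 2.54]. Speed limits (rad/s): [2.39, 2.39, 3.01, 3.14, 3.14, 3.14].

## Interface

Orientations are given as a rotation vector (axis times angle).
In Python, from workcell import ctrl gives the robot as it stands. The module is installed in compiled form; this text tells all that it offers.
- The arm moves only by the tool servo_tool, never from a script. Its argument "rows" is a list of rows, each a list of 7 numbers: the turn, a rotation vector about the tool's x, y, z as a fraction of full scale, then the shift along the tool's x, y, z as a fraction of full scale, then the finger opening in mm, from 0 to 87.8. A call has 1 to 10 rows; each row is the pose to reach, as a shift and turn from the pose commanded when the call began, along the tool's axes at that moment; what a row does not reach only later rows make up. Full scale, the value 1, is 20 cm for a shift and 1.5 rad for a turn. A row lasts 1/8 s, in which the tool goes at most 62.5 mm and 10.7 degrees, less where a joint would pass 70% of its speed; a pose out of reach is approached as far as the arm can. A call with a number of a shift or a turn outside -1 to 1 is refused whole. A call with a gripper value outside its range is refused whole. The fingers move at their own pace and stop on an object; the grip force is fixed at half the most. Time passes only in rows, so rows that repeat a pose let the fingers close. It gives the time, the measured TCP pose, the force, the opening and the grip force at its end, in the units of the state.
- ctrl.get_obs(): the state, without advancing time (a new reading comes with each control period).
- ctrl.get_image(name): name is "scene" or "top" or "wrist"; returns (picture, depth): 384x512x3 uint8, red, green, blue; 384x512 float32, mm along the optical axis (not along the pixel's ray), 0 where there is no reading.
- ctrl.camera_info(name): a dict with "intrinsics" (3x3 intrinsics, pixels), "k1" (the pictures are not rectified: a ray, as slopes to the right and down, at radius r is drawn at 1 + k1 r^2 times it, then the intrinsics apply), "R" (3x3) and "t" (3): a world point X has camera coordinates R X + t. Camera axes: x right, y down, z forward; pixel columns grow to the right and rows downward; lengths in mm; the calibration is good to about 2 mm. A picture is of the moment at which its call begins: read the wrist's pose just before it. camera_info takes no time and is no camera call; for the wrist camera it gives the pose at the moment of the call.
- ctrl.close_job(): hands the job in; it is judged then, once.
The state is a dict: "t": time; "qpos": joint angles; "qvel": joint speeds; "joint_torque": joint torques, N m; "ee_pos": TCP position; "orientation": TCP orientation; "ft_force": force on the tool from outside, world axes, zero at the start; "moment": the same for the moment, N m; "width": finger opening in mm; "grasp_force": force on a finger pad.
Only numpy, scipy, OpenCV 4.12 (cv2) and the standard library are available. Lean on these libraries where they do the work, as an engineer would, in place of code of your own. Each camera call takes 0.05 s, during which the arm holds its last target. There are 200 camera calls.

## Task

The steel oxygen bomb stands at the back of the grey rack, behind two tall sample bottles. Without disturbing the bomb, first stand both bottles in the green side tray, then lift the bomb out and set it upright in the red ring of the black bomb seat, and only then stand each bottle back in the rack, centred on the pad of its own colour. Lower things onto their places instead of dropping or tipping them, and leave the amber jar and the brass weight alone.

Things in the scene. Friction and masses are not known exactly. Their poses are not given: they have to be found in the camera images.
- blue_bottle: Loose white sample bottle with blue screw cap and blue band, 160 mm tall, 0.2 to 0.42 kg. Body 54 mm in diameter up to 104 mm, neck 34 mm from 116 mm, cap 38 mm in diameter from 124 to 160 mm above the underside: grip it by the cap from above. Origin: centre of the underside, z up; yaw means nothing. It starts on the blue pad in the rack, in front of the bomb.
- yellow_bottle: Loose white sample bottle with yellow screw cap and yellow band, 160 mm tall, 0.2 to 0.42 kg. Body 54 mm in diameter up to 104 mm, neck 34 mm from 116 mm, cap 38 mm in diameter from 124 to 160 mm above the underside: grip it by the cap from above. Origin: centre of the underside, z up; yaw means nothing. It starts on the yellow pad in the rack, in front of the bomb.
- bomb: Loose steel oxygen bomb, 0.4 to 0.7 kg: cylinder 54 mm in diameter, 60 mm high, brass nipple on top, 72 mm overall. Grip the cylinder from above, fingertips about 18 mm above its underside. Origin: centre of the underside, z up; yaw means nothing. Starts on the rack's base, close behind the bottles (gaps 10 to 25 mm), so that the gripper cannot come down on it until they are gone.
- blue_pad: Fixed flat round blue pad, 70 mm in diameter, 3 mm thick, on the rack's base: the home of the blue bottle. Origin: centre of its underside (top face 3 mm above), z up. The blue and yellow pads lie side by side, 96 mm apart, and may be either way round.
- yellow_pad: Fixed flat round yellow pad, 70 mm in diameter, 3 mm thick, on the rack's base: the home of the yellow bottle. Origin: centre of its underside (top face 3 mm above), z up. The blue and yellow pads lie side by side, 96 mm apart, and may be either way round.
- rack: Fixed grey rack, open above and to its -x (roughly the robot's side). Base 6 mm thick, x = -80 to +110, y = -110 to +110 mm in its frame; side and back panels along the edges, 57 mm high, black top trim. Origin: underside of the base, z up. Pads at x = -32, y = +48 and -48 mm; bomb near x = 24, y = 0, about 70 mm free to each side panel: grip it closing along the rack's y.
- side_tray: Fixed shallow green tray, 200 mm (its x) by 120 mm (its y), walls 5 mm thick and 14 mm high, inner floor 5 mm above the underside; holds the two bottles one behind the other along its x, for example at x = -47 and +47 mm. Origin: centre of the underside, z up.
- bomb_seat: Fixed black foot, 130 x 120 x 12 mm, with a low red ring on top: 76 mm inner and 89 mm outer diameter, 6 mm high. The bomb stands inside the ring, on the face 12 mm above the underside. Origin: centre of the underside, directly below the ring's centre, z up. Rack, tray and seat swap places from start to start.
- amber_jar: Bystander: loose amber glass jar with a black cap, 60 mm in diameter, 90 mm tall, beyond the work. Origin: centre of the underside. Leave alone.
- brass_weight: Bystander: loose brass calibration weight with a small knob, 44 mm in diameter, 64 mm tall, beyond the work. Origin: centre of the underside. Leave alone.
Not all that is in view belongs to the job. Leave any purple look-alike of the bomb alone. Several things have the shape of the bomb_seat; the one meant has the colours described above.

How it is judged (in metres and radians):
On the way, in this order (a step that is already met when the one before it is completed fails the run):
1. both bottles stand released in the side tray while the bomb is still where it was (within 25 mm) (x of blue_bottle in the frame of side_tray between -0.08 and 0.08 m and y of blue_bottle in the frame of side_tray between -0.04 and 0.04 m and z of blue_bottle in the frame of side_tray between 0.001 and 0.009 m and contact force between the fingers and blue_bottle below 0.1 N and linear speed of each of blue_bottle, yellow_bottle below 0.02 m/s and angle between each of blue_bottle, yellow_bottle's own z axis and vertical below 0.12 rad and x of yellow_bottle in the frame of side_tray between -0.08 and 0.08 m and y of yellow_bottle in the frame of side_tray between -0.04 and 0.04 m and z of yellow_bottle in the frame of side_tray between 0.001 and 0.009 m and contact force between the fingers and yellow_bottle below 0.1 N and distance of bomb from where it was at the start of the episode below 0.025 m), for 0.2 s.
2. the bomb stands released in the ring of the seat while both bottles still stand in the side tray (horizontal distance between bomb and bomb_seat below 0.014 m and z of bomb in the frame of bomb_seat between 0.008 and 0.016 m and contact force between the fingers and bomb below 0.1 N and linear speed of each of bomb, blue_bottle, yellow_bottle below 0.02 m/s and angle between each of bomb, blue_bottle, yellow_bottle's own z axis and vertical below 0.12 rad and x of blue_bottle in the frame of side_tray between -0.08 and 0.08 m and y of blue_bottle in the frame of side_tray between -0.04 and 0.04 m and z of blue_bottle in the frame of side_tray between 0.001 and 0.009 m and contact force between the fingers and blue_bottle below 0.1 N and x of yellow_bottle in the frame of side_tray between -0.08 and 0.08 m and y of yellow_bottle in the frame of side_tray between -0.04 and 0.04 m and z of yellow_bottle in the frame of side_tray between 0.001 and 0.009 m and contact force between the fingers and yellow_bottle below 0.1 N), for 0.2 s.
At the end, for the whole second after the job is handed in: The bomb stands upright inside the ring of the seat (centre within 14 mm of the ring's, resting on its face), and each bottle stands upright on the pad of its own colour in the rack (centre within 14 mm of the pad's), all released and at rest (horizontal distance between bomb and bomb_seat below 0.014 m and z of bomb in the frame of bomb_seat between 0.008 and 0.016 m and contact force between the fingers and bomb below 0.1 N and linear speed of each of bomb, blue_bottle, yellow_bottle below 0.02 m/s and angle between each of bomb, blue_bottle, yellow_bottle's own z axis and vertical below 0.12 rad and horizontal distance between blue_bottle and blue_pad below 0.014 m and z of blue_bottle in the frame of blue_pad between 0 and 0.007 m and contact force between the fingers and blue_bottle below 0.1 N and horizontal distance between yellow_bottle and yellow_pad below 0.014 m and z of yellow_bottle in the frame of yellow_pad between 0 and 0.007 m and contact force between the fingers and yellow_bottle below 0.1 N); the robot touches nothing.
It fails at once if a bottle or the bomb is let fall (it moves faster than 0.6 m/s while the fingers do not touch it) ((linear speed of blue_bottle above 0.6 m/s and contact force between the fingers and blue_bottle below 0.1 N) or (linear speed of yellow_bottle above 0.6 m/s and contact force between the fingers and yellow_bottle below 0.1 N) or (linear speed of bomb above 0.6 m/s and contact force between the fingers and bomb below 0.1 N)).
It fails at once if a bottle or the bomb is tipped by more than 0.5 rad (angle between any of blue_bottle, yellow_bottle, bomb's own z axis and vertical above 0.5 rad).
It fails at once if the amber jar is pushed more than 25 mm or tipped over (distance of amber_jar from where it was at the start of the episode above 0.025 m or angle between amber_jar's own z axis and vertical above 0.5 rad).
It fails at once if the brass weight is pushed more than 25 mm or tipped over (distance of brass_weight from where it was at the start of the episode above 0.025 m or angle between brass_weight's own z axis and vertical above 0.5 rad).
It also fails if it takes over 141 s, if anything falls off the work surface, if the arm or the gripper's body presses on something with over 40 N, if the wrist force passes 120 N, or if a joint passes its speed limit or range.

## Working session

There is one attempt and no reset: what is moved stays moved. The work goes in short steps, Python scripts to look and compute and a tool call to move; the robot and the scene stay as the last step left them, time stands still between calls to the robot, and variables do not carry over. Pictures are saved under pics/ and viewed, at most 14 in all, crops included, and the job is handed in when it is done.

Besides the shell and the picture viewer there is one more tool, called after "Call:" by a JSON object that holds its "fn" and its "kwargs". servo_tool: Moves the arm, as the interface text tells. Its arguments: {"type":"object","properties":{"rows":{"type":"array","items":{"type":"array","items":{"type":"number"}}}},"required":["rows"]}

```bash
mkdir -p pics
cat > h.py <<'E'
import numpy as np, cv2
from scipy.spatial.transform import Rotation as Ro
from workcell import ctrl
def snap(n,f):
    im,d=ctrl.get_image(n); cv2.imwrite('pics/'+f+'.png',im[:,:,::-1]); np.savez(f+'.npz',im=im,d=d,**{k:np.array(v) for k,v in ctrl.camera_info(n).items()})
def ray(c,u,v):
    K=c['intrinsics'];k=float(c['k1']);p=np.array([(u-K[0,2])/K[0,0],(v-K[1,2])/K[1,1]]);q=p.copy()
    for _ in range(20): q=p/(1+k*(q@q))
    return np.array([q[0],q[1],1.])
def atz(c,u,v,z):
    R,t=c['R'],c['t'];o=-R.T@t;w=R.T@ray(c,u,v);return o+w*(z-o[2])/w[2]
def pt(c,u,v):
    return c['R'].T@(ray(c,u,v)*c['d'][int(v),int(u)]-c['t'])
def cloud(c):
    H,W=c['d'].shape;K=c['intrinsics'];k=float(c['k1'])
    v,u=np.mgrid[:H,:W];p=np.stack([(u-K[0,2])/K[0,0],(v-K[1,2])/K[1,1]],-1);q=p.copy()
    for _ in range(20): q=p/(1+k*(q**2).sum(-1,keepdims=True))
    P=np.concatenate([q,np.ones((H,W,1))],-1)*c['d'][...,None]
    return (P-c['t'])@c['R']
E
python3 - <<'E'
from h import *
o=ctrl.get_obs();print(o['ee_pos'],o['orientation'],o['width'],o['t'])
print(Ro.from_rotvec(o['orientation']).as_matrix().round(3))
snap('top','top0');snap('scene','scene0')
E
```

```text
[ 243.67446693 -574.95051991  221.90902954] [-3.07726908e+00 -6.25119648e-01  3.82629397e-04] 87.83503013817138 0.0
[[ 0.921  0.39  -0.001]
 [ 0.39  -0.921  0.001]
 [ 0.    -0.001 -1.   ]]
```

View pics/top0.png

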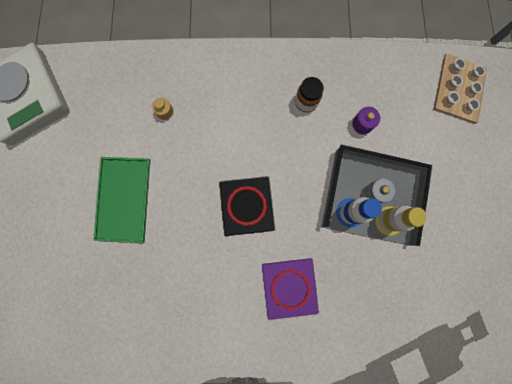

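View pics/scene0.png

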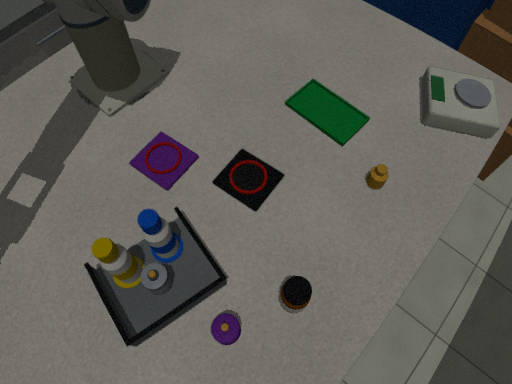

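The top view shows the green tray at (122,200), the black seat with its red ring at (247,206), and the rack around (378,195). In the rack are the blue cap (372,208), yellow cap (416,218) and bomb (383,189). The purple look-alikes are at (290,289) and (366,121), the jar at (310,90) and the weight at (162,107).

```bash
cat > seg.py <<'E'
from h import *
import sys
def run(f):
    c=dict(np.load(f+'.npz'));P=cloud(c);hsv=cv2.cvtColor(c['im'],cv2.COLOR_RGB2HSV);h,s,v=[hsv[...,i].astype(int) for i in range(3)]
    Z=P[...,2];ok=c['d']>0
    def circ(m):
        q=P[m][:,:2].astype(np.float32)
        (x,y),r=cv2.minEnclosingCircle(q);return np.round([x,y,r],1),np.round(np.median(q,0),1),len(q),np.round(np.median(P[m][:,2]),1)
    blue=ok&(h>100)&(h<122)&(s>150);yel=ok&(h>20)&(h<32)&(s>150)
    for n,m in(('blue',blue),('yel',yel)):
        print(n,'cap',circ(m&(Z>155)&(Z<185)) if (m&(Z>155)&(Z<185)).any() else None)
        lo=m&(Z<20)&(Z>0);print(n,'pad',circ(lo) if lo.any() else None)
    g=ok&(h>55)&(h<75)&(s>150)&(Z<30)&(Z>-5)
    n,l,st,_=cv2.connectedComponentsWithStats(g.astype(np.uint8));k=1+st[1:,4].argmax()
    print('tray',cv2.minAreaRect(P[l==k][:,:2].astype(np.float32)))
    red=ok&((h<8)|(h>172))&(s>150)&(Z<30)
    n,l,st,_=cv2.connectedComponentsWithStats(red.astype(np.uint8))
    for k in range(1,n):
        if st[k,4]>60: print('ring',circ(l==k),st[k])
    w=ok&(Z>45)&(Z<70)&(v<70)
    n,l,st,_=cv2.connectedComponentsWithStats(w.astype(np.uint8))
    k=1+st[1:,4].argmax();print('rack trim',cv2.minAreaRect(P[l==k][:,:2].astype(np.float32)),st[k],np.median(Z[l==k]))
    return c,P,Z,h,s,v
if __name__=='__main__': run(sys.argv[1])
E
python3 - <<'E'
from seg import *
c,P,Z,h,s,v=run('top0')
x=(Z>55)&(Z<90)&(s<60)
m=np.zeros_like(x);m[170:205,370:398]=1
q=P[x&m];print('bomb',q[:,:2].min(0),q[:,:2].max(0),np.percentile(q[:,2],[5,50,95]),len(q))
for u,v_ in((383,181),(376,187),(391,188),(385,189)):print(pt(c,u,v_))
print(-c['R'].T@c['t'],c['intrinsics'])
im=cv2.resize(c['im'][140:255,310:440,::-1],None,fx=6,fy=5.2,interpolation=2);cv2.imwrite('pics/crop1.png',im)
E
```

```text
blue cap (array([ 501. , -248.5,   19.4]), array([ 500.8, -246.5], dtype=float32), 308, np.float64(169.4))
blue pad (array([ 502.4, -248.2,   33.8]), array([ 498.3, -229.2], dtype=float32), 133, np.float64(9.9))
yel cap (array([ 482.8, -338. ,   19.6]), array([ 481.4, -324.4], dtype=float32), 69, np.float64(166.2))
yel pad (array([ 481.7, -340.4,   32.8]), array([ 462.6, -321.2], dtype=float32), 62, np.float64(9.4))
tray ((634.3831176757812, 314.60223388671875), (23.91233253479004, 2.899507999420166), 89.0411376953125)
ring (array([520.8,  -2.7,  46.1]), array([520.8,  -1.1], dtype=float32), 400, np.float64(18.3)) [227 186  40  40 400]
ring (array([ 327.3, -102. ,   44.6]), array([ 325. , -103.9], dtype=float32), 263, np.float64(18.2)) [271 270  39  39 263]
rack trim ((538.8799438476562, -305.30877685546875), (224.1772918701172, 190.06259155273438), 77.68266296386719) [325 145 107  82 883] 57.325067320687225
bomb [ 521.47762989 -336.46027205] [ 575.45564255 -283.0569497 ] [61.11357017 66.4442999  69.84402967] 423
[ 567.89007013 -310.06963315   68.86943678]
[ 554.69268214 -293.89491007   66.78405136]
[ 552.25373099 -328.89662568   66.26854623]
[ 548.37509181 -309.43844359   80.59211324]
[452.16177172 -10.80463604 884.99126692] [[375.14604204   0.         257.13399319]
 [  0.         375.14604204 191.73956602]
 [  0.           0.           1.        ]]
```

View pics/crop1.png

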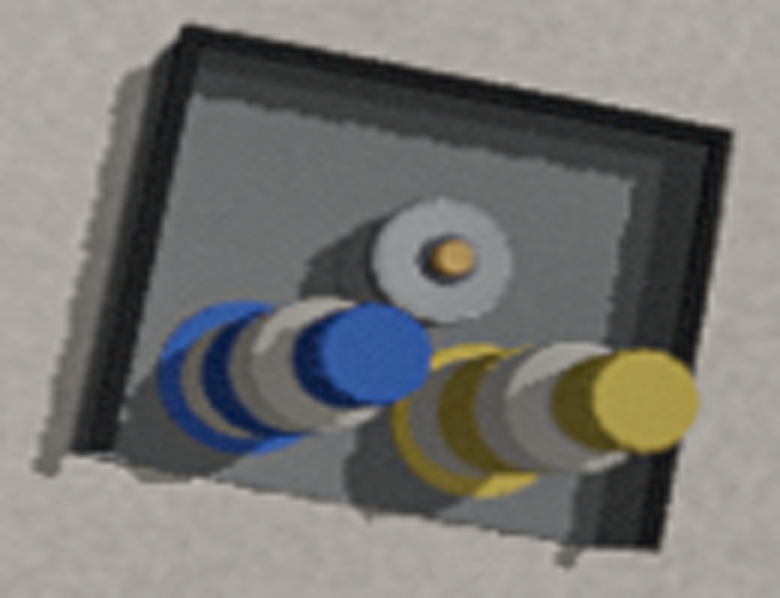

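The crop confirms the blue cap sits on the blue (left) pad and the yellow on the right one. The bomb is behind them, off both caps. I'll refine the fits by projecting the outlines onto known heights.

```bash
cat > fit.py <<'E'
from h import *
import sys
def big(m):
    n,l,st,_=cv2.connectedComponentsWithStats(m.astype(np.uint8));return l==1+st[1:,4].argmax()
def proj(c,m,z):
    ct=max(cv2.findContours(m.astype(np.uint8),0,1)[0],key=len)[:,0]
    return np.array([atz(c,u,v,z)[:2] for u,v in cv2.convexHull(ct)[:,0]],np.float32)
def prep(f):
    c=dict(np.load(f+'.npz'));hsv=cv2.cvtColor(c['im'],cv2.COLOR_RGB2HSV)
    return (c,cloud(c)[...,2])+tuple(hsv[...,i].astype(int) for i in range(3))
def box(s,x0,y0,x1,y1):
    m=np.zeros(s,bool);m[y0:y1,x0:x1]=1;return m
E
python3 - <<'E'
from fit import *
for f in('top0',):
    c,Z,h,s,v=prep(f);S=Z.shape
    g=big((h>50)&(h<85)&(s>120)&box(S,85,145,165,250));print(g.sum(),np.median(Z[g]))
    print('tray',cv2.minAreaRect(proj(c,g,14)))
    r=((h<8)|(h>172))&(s>120)
    m=big(r&box(S,215,170,280,240));q=proj(c,m,18);print('ring',cv2.fitEllipse(q))
    b=big((v<70)&box(S,215,170,280,240));print('seat',cv2.minAreaRect(proj(c,b,12)),b.sum())
    for n,lo,hi,bx in(('b',100,122,(340,190,400,230)),('y',20,34,(390,200,440,240))):
        m=big((h>lo)&(h<hi)&(s>100)&(Z>163)&box(S,*bx));q=proj(c,m,169);print(n,cv2.fitEllipse(q),m.sum())
    m=big((Z>56)&(s<60)&(v>80)&box(S,368,175,400,205));q=proj(c,m,66);print('bomb',cv2.fitEllipse(q),m.sum())
E
```

```text
4068 6.289338207492523
tray ((537.5563354492188, 291.7691955566406), (119.56900024414062, 197.09518432617188), 87.169677734375)
ring ((520.3101196289062, -3.0523931980133057), (91.77197265625, 92.59800720214844), 30.927825927734375)
seat ((519.6925659179688, -2.58062744140625), (127.3741683959961, 117.25888061523438), 5.666170120239258) 1475
b ((501.1859130859375, -248.1112060546875), (37.72962951660156, 39.41762924194336), 34.61820602416992) 301
y ((483.0331115722656, -337.9280090332031), (37.07292556762695, 41.11760711669922), 10.413246154785156) 290
bomb ((548.2507934570312, -310.0000915527344), (52.16130828857422, 56.85165023803711), 92.23210144042969) 377
```

Call:
{"fn": "servo_tool", "kwargs": {"rows": [[0, 0, 0.1, 0.15, -0.08, 0, 80], [0, 0, 0.2, 0.35, -0.2, -0.05, 80], [0, 0, 0.3, 0.6, -0.33, -0.1, 80], [0, 0, 0.411, 0.8, -0.44, -0.15, 80], [0, 0, 0.411, 0.91, -0.5, -0.15, 80], [0, 0, 0.411, 0.91, -0.5, -0.15, 80]]}}

```text
t: 0.85
ee_pos: [373.2, -411.0, 252.6]
orientation: [-3.123, 0.334, 0.0]
ft_force: [0.4, -1.0, 0.5]
width: 79.9
grasp_force: 0.0
```

```bash
cat > go.py <<'E'
from h import *
import sys
o=ctrl.get_obs();p=o['ee_pos'];R=Ro.from_rotvec(o['orientation']);M=R.as_matrix()
print('t',round(o['t'],2),'p',p.round(1),'q6',o['qpos'][5].round(2),'w',round(float(o['width']),1),'F',np.round(o['ft_force'],1),'gf',np.round(o['grasp_force'],1))
T=Ro.from_matrix(np.array([[.977,-.213,0],[-.213,-.977,0],[0,0,-1]]).T)
print('turn',((R.inv()*T).as_rotvec()/1.5).round(3))
a=[float(x) for x in sys.argv[1:]]
for i in range(0,len(a),3):
    print(a[i:i+3],(M.T@(np.array(a[i:i+3])-p)/200).round(3))
E
python3 go.py 502 -248.3 250  502 -248.3 132
```

```text
t 0.85 p [ 373.2 -411.   252.6] q6 0.93 w 79.9 F [ 0.4 -1.   0.5] gf 0.0
turn [-0.     0.     0.001]
[502.0, -248.3, 250.0] [ 0.458 -0.931  0.013]
[502.0, -248.3, 132.0] [ 0.458 -0.931  0.603]
```

Call:
{"fn": "servo_tool", "kwargs": {"rows": [[0, 0, 0, 0.08, -0.16, 0, 80], [0, 0, 0, 0.2, -0.4, 0, 80], [0, 0, 0, 0.33, -0.66, 0, 80], [0, 0, 0, 0.43, -0.87, 0.01, 80], [0, 0, 0, 0.458, -0.931, 0.013, 80], [0, 0, 0, 0.458, -0.931, 0.013, 80], [0, 0, 0, 0.458, -0.931, 0.15, 80], [0, 0, 0, 0.458, -0.931, 0.3, 80], [0, 0, 0, 0.458, -0.931, 0.3, 80]]}}

```text
t: 1.98
ee_pos: [499.3, -250.9, 190.8]
orientation: [-3.122, 0.341, 0.007]
ft_force: [-0.6, 0.4, 0.6]
width: 79.8
grasp_force: 0.0
```

```bash
python3 go.py 502 -248.3 132; python3 -c "
from h import *
snap('wrist','w1')"
```

```text
t 1.98 p [ 499.3 -250.9  190.8] q6 1.3 w 79.8 F [-0.6  0.4  0.6] gf 0.0
turn [-0.001  0.003 -0.002]
[502.0, -248.3, 132.0] [ 0.012 -0.016  0.294]
```

View pics/w1.png

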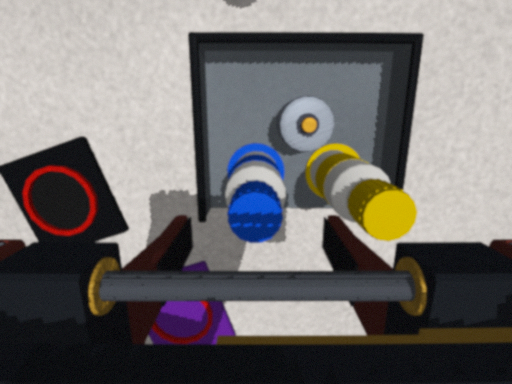

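The wrist view shows the blue cap at (255,210), midway between the open fingers. Descending now.

Call:
{"fn": "servo_tool", "kwargs": {"rows": [[0, 0, 0, 0, 0, 0.1, 80], [0, 0, 0, 0, 0, 0.2, 80], [0, 0, 0, 0, 0, 0.27, 80], [0, 0, 0, 0, 0, 0.294, 80], [0, 0, 0, 0, 0, 0.294, 80], [0, 0, 0, 0, 0, 0.294, 80]]}}

```text
t: 2.78
ee_pos: [502.2, -250.3, 134.5]
orientation: [3.123, -0.338, 0.002]
ft_force: [-0.3, 0.3, 0.6]
width: 79.8
grasp_force: 0.0
```

```bash
python3 go.py 502 -248.3 132
```

```text
t 2.77 p [ 502.2 -250.3  134.5] q6 1.3 w 79.8 F [-0.3  0.3  0.6] gf 0.0
turn [ 0.    -0.001 -0.001]
[502.0, -248.3, 132.0] [-0.003 -0.01   0.013]
```

Call:
{"fn": "servo_tool", "kwargs": {"rows": [[0, 0, 0, 0, -0.008, 0.01, 60], [0, 0, 0, 0, -0.008, 0.01, 45], [0, 0, 0, 0, -0.008, 0.01, 36], [0, 0, 0, 0, -0.008, 0.01, 25], [0, 0, 0, 0, -0.008, 0.01, 20], [0, 0, 0, 0, -0.008, 0.01, 20]]}}

```text
t: 3.52
ee_pos: [502.1, -248.6, 131.9]
orientation: [3.123, -0.338, 0.0]
ft_force: [-1.1, -0.7, 0.5]
width: 38.0
grasp_force: 30.0
```

```bash
python3 go.py 502 -248.3 250
```

```text
t 3.52 p [ 502.1 -248.6  131.9] q6 1.31 w 38.0 F [-1.1 -0.7  0.5] gf 30.0
turn [ 0.    -0.    -0.001]
[502.0, -248.3, 250.0] [-0.001 -0.001 -0.591]
```

Call:
{"fn": "servo_tool", "kwargs": {"rows": [[0, 0, 0, 0, 0, -0.05, 20], [0, 0, 0, 0, 0, -0.2, 20], [0, 0, 0, 0, 0, -0.38, 20], [0, 0, 0, 0, 0, -0.54, 20], [0, 0, 0, 0, -0.05, -0.59, 20], [0, 0, 0, -0.02, -0.2, -0.59, 20], [0, 0, 0, -0.04, -0.4, -0.59, 20], [0, 0, 0, -0.05, -0.6, -0.59, 20], [0, 0, 0, -0.06, -0.8, -0.59, 20], [0, 0, 0, -0.06, -1, -0.59, 20]]}}

```text
t: 4.78
ee_pos: [532.3, -48.6, 248.8]
orientation: [-3.123, 0.338, 0.003]
ft_force: [-0.1, 0.2, -3.0]
width: 37.3
grasp_force: 30.0
```

Call:
{"fn": "servo_tool", "kwargs": {"rows": [[0, 0, 0, -0.01, -0.2, 0, 20], [0, 0, 0, -0.02, -0.4, 0, 20], [0, 0, 0, -0.04, -0.6, 0, 20], [0, 0, 0, -0.05, -0.8, 0, 20], [0, 0, 0, -0.06, -0.95, 0, 20], [0, 0, 0, -0.06, -1, 0, 20], [0, 0, 0, -0.06, -1, 0, 20]]}}

```text
t: 5.65
ee_pos: [563.6, 147.7, 249.1]
orientation: [3.123, -0.336, -0.002]
ft_force: [0.2, -0.5, -2.9]
width: 37.3
grasp_force: 30.0
```

```bash
python3 go.py 584.5 289.5 250
```

```text
t 5.65 p [563.6 147.7 249.1] q6 2.02 w 37.3 F [ 0.2 -0.5 -2.9] gf 30.0
turn [0.001 0.001 0.   ]
[584.5, 289.5, 250.0] [-0.049 -0.715 -0.005]
```

Call:
{"fn": "servo_tool", "kwargs": {"rows": [[0, 0, 0, -0.01, -0.15, 0, 20], [0, 0, 0, -0.03, -0.33, 0, 20], [0, 0, 0, -0.04, -0.5, 0, 20], [0, 0, 0, -0.05, -0.65, 0, 20], [0, 0, 0, -0.05, -0.715, 0, 20], [0, 0, 0, -0.05, -0.715, 0.1, 20], [0, 0, 0, -0.05, -0.715, 0.25, 20], [0, 0, 0, -0.05, -0.715, 0.4, 20], [0, 0, 0, -0.05, -0.715, 0.5, 20], [0, 0, 0, -0.05, -0.715, 0.5, 20]]}}

```text
t: 6.9
ee_pos: [583.8, 287.6, 147.6]
orientation: [3.121, -0.339, -0.006]
ft_force: [0.3, 0.8, -2.8]
width: 37.6
grasp_force: 30.0
```

```bash
python3 go.py 584.5 289.5 129;python3 -c "
from h import *
snap('top','top1')"
```

```text
t 6.9 p [583.8 287.6 147.6] q6 2.23 w 37.6 F [ 0.3  0.8 -2.8] gf 30.0
turn [ 0.002  0.002 -0.001]
[584.5, 289.5, 129.0] [ 0.002 -0.01   0.093]
```

View pics/top1.png

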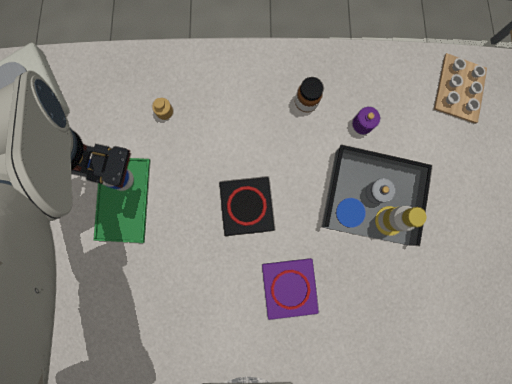

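The top view shows the blue bottle over the far end of the tray (122,178), with the blue pad bare at (351,213) and the bomb undisturbed. Lowering.

Call:
{"fn": "servo_tool", "kwargs": {"rows": [[0, 0, 0, 0, 0, 0.03, 20], [0, 0, 0, 0, 0, 0.06, 20], [0, 0, 0, 0, 0, 0.08, 20], [0, 0, 0, 0, 0, 0.09, 20], [0, 0, 0, 0, 0, 0.095, 20], [0, 0, 0, 0, 0, 0.095, 20]]}}

```text
t: 7.7
ee_pos: [585.1, 289.2, 130.9]
orientation: [-3.123, 0.338, 0.0]
ft_force: [-0.8, -0.2, -3.5]
width: 37.4
grasp_force: 30.0
```

```bash
python3 go.py 584.5 289.5 128;python3 - <<'E'
from fit import *
c,Z,h,s,v=prep('top1');S=Z.shape
m=big((h>100)&(h<122)&(s>100)&box(S,330,190,375,235));print('bluepad',cv2.fitEllipse(proj(c,m,9)))
m=big((Z>56)&(s<60)&(v>80)&box(S,368,175,400,205));print('bomb',cv2.fitEllipse(proj(c,m,66)))
E
```

```text
t 7.7 p [585.1 289.2 130.9] q6 2.23 w 37.4 F [-0.8 -0.2 -3.5] gf 30.0
turn [-0.     0.    -0.001]
[584.5, 289.5, 128.0] [-0.003 -0.001  0.014]
bluepad ((502.4747619628906, -248.8542938232422), (68.82637023925781, 70.17662048339844), 29.858844757080078)
bomb ((548.7813720703125, -310.0630798339844), (52.60512161254883, 55.26350402832031), 102.90496063232422)
```

Lower slowly until there is contact.

Call:
{"fn": "servo_tool", "kwargs": {"rows": [[0, 0, 0, 0, 0, 0.005, 20], [0, 0, 0, 0, 0, 0.01, 20], [0, 0, 0, 0, 0, 0.015, 20], [0, 0, 0, 0, 0, 0.018, 20], [0, 0, 0, 0, 0, 0.018, 20]]}}

```text
t: 8.32
ee_pos: [585.4, 289.2, 127.9]
orientation: [-3.123, 0.338, -0.001]
ft_force: [-0.2, -1.8, 3.3]
width: 37.6
grasp_force: 30.0
```

Call:
{"fn": "servo_tool", "kwargs": {"rows": [[0, 0, 0, 0, 0, 0, 40], [0, 0, 0, 0, 0, 0, 50], [0, 0, 0, 0, 0, 0, 70], [0, 0, 0, 0, 0, 0, 80], [0, 0, 0, 0, 0, 0, 80], [0, 0, 0, 0, 0, -0.1, 80], [0, 0, 0, 0, 0, -0.3, 80], [0, 0, 0, 0, 0, -0.5, 80], [0, 0, 0, 0, 0, -0.6, 80], [0, 0, 0, 0, 0, -0.6, 80]]}}

```text
t: 9.57
ee_pos: [585.9, 289.6, 249.3]
orientation: [-3.121, 0.338, -0.005]
ft_force: [-0.8, -0.3, 0.2]
width: 79.9
grasp_force: 0.0
```

```bash
python3 go.py 482.5 -340.5 250
```

```text
t 9.57 p [585.9 289.6 249.3] q6 2.23 w 79.9 F [-0.8 -0.3  0.2] gf 0.0
turn [-0.001 -0.002 -0.001]
[482.5, -340.5, 250.0] [ 0.169  3.188 -0.01 ]
```

Call:
{"fn": "servo_tool", "kwargs": {"rows": [[0, 0, 0, 0, 0.1, 0, 80], [0, 0, 0, 0.02, 0.3, 0, 80], [0, 0, 0, 0.04, 0.55, 0, 80], [0, 0, 0, 0.05, 0.8, 0, 80], [0, 0, 0, 0.05, 1, 0, 80]]}}

```text
t: 10.2
ee_pos: [549.9, 88.7, 245.3]
orientation: [3.122, -0.34, -0.006]
ft_force: [1.4, 0.1, 0.6]
width: 80.1
grasp_force: 0.0
```

Call:
{"fn": "servo_tool", "kwargs": {"rows": [[0, 0, 0, 0.02, 0.25, 0, 80], [0, 0, 0, 0.03, 0.5, 0, 80], [0, 0, 0, 0.04, 0.75, 0, 80], [0, 0, 0, 0.05, 1, 0, 80]]}}

```text
t: 10.7
ee_pos: [516.6, -107.8, 245.5]
orientation: [-3.123, 0.339, 0.005]
ft_force: [0.1, 0.2, 0.0]
width: 79.7
grasp_force: 0.0
```

Call:
{"fn": "servo_tool", "kwargs": {"rows": [[0, 0, 0, 0.02, 0.25, 0, 80], [0, 0, 0, 0.03, 0.5, 0, 80], [0, 0, 0, 0.04, 0.75, 0, 80], [0, 0, 0, 0.06, 0.9, 0, 80], [0, 0, 0, 0.07, 1, 0, 80], [0, 0, 0, 0.07, 1, 0, 80], [0, 0, 0, 0.07, 1, 0, 80]]}}

```text
t: 11.58
ee_pos: [489.5, -303.2, 246.8]
orientation: [-3.123, 0.337, 0.002]
ft_force: [-0.1, 1.0, -0.6]
width: 79.7
grasp_force: 0.0
```

```bash
python3 go.py 482.5 -340.5 250;python3 - <<'E'
from fit import *
snap('wrist','w2');snap('top','top2')
c,Z,h,s,v=prep('w2')
m=big((h>20)&(h<34)&(s>100)&(Z>163));print('ycap wrist',cv2.fitEllipse(proj(c,m,169)),m.sum())
m=big((Z>56)&(Z<90)&(s<60)&(v>80));print('bomb wrist',cv2.fitEllipse(proj(c,m,66)),m.sum())
c,Z,h,s,v=prep('top2');S=Z.shape
m=big((h>100)&(h<122)&(s>100)&(Z>155)&box(S,60,140,180,250));print('bcap',cv2.fitEllipse(proj(c,m,165)),m.sum())
E
```

```text
t 11.57 p [ 489.5 -303.2  246.8] q6 1.21 w 79.7 F [-0.1  1.  -0.6] gf 0.0
turn [-0.     0.001 -0.   ]
[482.5, -340.5, 250.0] [ 0.005  0.19  -0.016]
ycap wrist ((482.99822998046875, -340.2548828125), (36.83491134643555, 38.5225830078125), 118.45484161376953) 1395
bomb wrist ((546.8912353515625, -312.18194580078125), (52.38460159301758, 53.55449295043945), 77.9407958984375) 1446
bcap ((583.67431640625, 285.591552734375), (37.152809143066406, 42.71748352050781), 145.99024963378906) 307
```

View pics/w2.png

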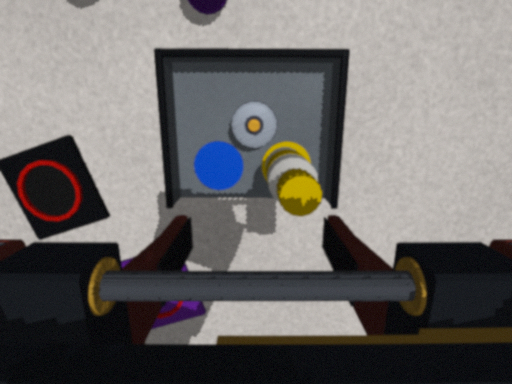

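The wrist view shows the yellow cap at (300,195), the bare blue pad at (219,166) and the bomb at (254,124). Going down on yellow.

Call:
{"fn": "servo_tool", "kwargs": {"rows": [[0, 0, 0, 0.003, 0.08, 0, 80], [0, 0, 0, 0.006, 0.17, 0, 80], [0, 0, 0, 0.008, 0.19, 0.02, 80], [0, 0, 0, 0.008, 0.19, 0.15, 80], [0, 0, 0, 0.008, 0.19, 0.3, 80], [0, 0, 0, 0.008, 0.19, 0.45, 80], [0, 0, 0, 0.008, 0.19, 0.55, 80], [0, 0, 0, 0.008, 0.19, 0.58, 80], [0, 0, 0, 0.008, 0.19, 0.58, 80], [0, 0, 0, 0.008, 0.19, 0.58, 80]]}}

```text
t: 12.92
ee_pos: [483.9, -342.1, 132.2]
orientation: [3.123, -0.338, 0.002]
ft_force: [-0.1, -0.2, -0.5]
width: 80.3
grasp_force: 0.0
```

```bash
python3 go.py 482.5 -340.5 132
```

```text
t 12.93 p [ 483.9 -342.1  132.2] q6 1.15 w 80.3 F [-0.1 -0.2 -0.5] gf 0.0
turn [ 0.    -0.001 -0.001]
[482.5, -340.5, 132.0] [-0.008 -0.007  0.001]
```

Grip and lift; then back along +y.

Call:
{"fn": "servo_tool", "kwargs": {"rows": [[0, 0, 0, -0.004, -0.005, 0, 60], [0, 0, 0, -0.004, -0.005, 0, 45], [0, 0, 0, -0.004, -0.005, 0, 36], [0, 0, 0, -0.004, -0.005, 0, 25], [0, 0, 0, -0.004, -0.005, 0, 20], [0, 0, 0, -0.004, -0.005, 0, 20]]}}

```text
t: 13.68
ee_pos: [482.7, -340.6, 131.3]
orientation: [3.123, -0.338, 0.0]
ft_force: [-0.3, -0.8, 0.7]
width: 37.4
grasp_force: 30.0
```

Call:
{"fn": "servo_tool", "kwargs": {"rows": [[0, 0, 0, 0, 0, -0.05, 20], [0, 0, 0, 0, 0, -0.2, 20], [0, 0, 0, 0, 0, -0.38, 20], [0, 0, 0, 0, 0, -0.54, 20], [0, 0, 0, 0, -0.05, -0.59, 20], [0, 0, 0, -0.05, -0.2, -0.59, 20], [0, 0, 0, -0.1, -0.4, -0.59, 20], [0, 0, 0, -0.15, -0.6, -0.59, 20], [0, 0, 0, -0.2, -0.8, -0.59, 20], [0, 0, 0, -0.25, -1, -0.59, 20]]}}

```text
t: 14.92
ee_pos: [475.6, -132.3, 248.2]
orientation: [-3.123, 0.338, 0.003]
ft_force: [0.9, 0.2, -4.9]
width: 37.3
grasp_force: 30.0
```

Call:
{"fn": "servo_tool", "kwargs": {"rows": [[0, 0, 0, -0.05, -0.2, 0, 20], [0, 0, 0, -0.1, -0.4, 0, 20], [0, 0, 0, -0.15, -0.6, 0, 20], [0, 0, 0, -0.2, -0.8, 0, 20], [0, 0, 0, -0.25, -1, 0, 20]]}}

```text
t: 15.55
ee_pos: [469.3, 73.3, 248.3]
orientation: [3.123, -0.338, -0.003]
ft_force: [-0.1, 0.1, -4.3]
width: 37.8
grasp_force: 30.0
```

```bash
python3 go.py 490.6 293 250
```

```text
t 15.55 p [469.3  73.3 248.3] q6 1.92 w 37.8 F [-0.1  0.1 -4.3] gf 30.0
turn [ 0.     0.001 -0.001]
[490.6, 293.0, 250.0] [-0.131 -1.096 -0.009]
```

Call:
{"fn": "servo_tool", "kwargs": {"rows": [[0, 0, 0, -0.03, -0.2, 0, 20], [0, 0, 0, -0.05, -0.4, 0, 20], [0, 0, 0, -0.08, -0.6, 0, 20], [0, 0, 0, -0.1, -0.8, 0, 20], [0, 0, 0, -0.13, -0.95, 0, 20], [0, 0, 0, -0.134, -1, 0, 20], [0, 0, 0, -0.134, -1, 0, 20]]}}

```text
t: 16.42
ee_pos: [486.5, 272.7, 248.5]
orientation: [3.122, -0.336, -0.002]
ft_force: [-0.9, 0.3, -4.4]
width: 37.8
grasp_force: 30.0
```

Call:
{"fn": "servo_tool", "kwargs": {"rows": [[0, 0, 0, 0, -0.06, 0, 20], [0, 0, 0, 0, -0.1, 0.05, 20], [0, 0, 0, 0, -0.1, 0.18, 20], [0, 0, 0, 0, -0.1, 0.33, 20], [0, 0, 0, 0, -0.1, 0.47, 20], [0, 0, 0, 0, -0.1, 0.55, 20], [0, 0, 0, 0, -0.1, 0.57, 20], [0, 0, 0, 0, -0.1, 0.57, 20]]}}

```text
t: 17.42
ee_pos: [492.0, 292.4, 135.6]
orientation: [-3.123, 0.338, -0.001]
ft_force: [0.5, 0.3, -3.5]
width: 37.6
grasp_force: 30.0
```

```bash
python3 go.py 490.6 293 127.3
```

```text
t 17.43 p [492.  292.4 135.6] q6 2.3 w 37.6 F [ 0.5  0.3 -3.5] gf 30.0
turn [-0.    -0.    -0.001]
[490.6, 293.0, 127.3] [-0.008 -0.001  0.042]
```

Call:
{"fn": "servo_tool", "kwargs": {"rows": [[0, 0, 0, 0, 0, 0.015, 20], [0, 0, 0, 0, 0, 0.025, 20], [0, 0, 0, 0, 0, 0.032, 20], [0, 0, 0, 0, 0, 0.038, 20], [0, 0, 0, 0, 0, 0.042, 20], [0, 0, 0, 0, 0, 0.042, 20]]}}

```text
t: 18.18
ee_pos: [491.8, 292.3, 127.3]
orientation: [-3.123, 0.338, -0.001]
ft_force: [-0.5, -0.7, 2.0]
width: 37.6
grasp_force: 30.0
```

Call:
{"fn": "servo_tool", "kwargs": {"rows": [[0, 0, 0, 0, 0, 0, 40], [0, 0, 0, 0, 0, 0, 50], [0, 0, 0, 0, 0, 0, 70], [0, 0, 0, 0, 0, 0, 80], [0, 0, 0, 0, 0, 0, 80], [0, 0, 0, 0, 0, -0.1, 80], [0, 0, 0, 0, 0, -0.3, 80], [0, 0, 0, 0, 0, -0.5, 80], [0, 0, 0, 0, 0, -0.6, 80], [0, 0, 0, 0, 0, -0.6, 80]]}}

```text
t: 19.42
ee_pos: [492.4, 292.7, 248.5]
orientation: [-3.121, 0.338, -0.005]
ft_force: [1.4, -0.2, -0.4]
width: 80.0
grasp_force: 0.0
```

Call:
{"fn": "servo_tool", "kwargs": {"rows": [[0, 0, 0, 0.05, 0.1, 0, 80], [0, 0, 0, 0.1, 0.3, 0, 80], [0, 0, 0, 0.2, 0.55, 0, 80], [0, 0, 0, 0.25, 0.8, 0, 80], [0, 0, 0, 0.3, 1, 0, 80]]}}

```text
t: 20.05
ee_pos: [506.3, 82.1, 245.3]
orientation: [3.123, -0.339, -0.004]
ft_force: [0.2, -0.3, 0.4]
width: 79.8
grasp_force: 0.0
```

Call:
{"fn": "servo_tool", "kwargs": {"rows": [[0, 0, 0, 0.08, 0.25, 0, 80], [0, 0, 0, 0.15, 0.5, 0, 80], [0, 0, 0, 0.22, 0.75, 0, 80], [0, 0, 0, 0.3, 0.9, 0, 80], [0, 0, 0, 0.3, 1, 0, 80], [0, 0, 0, 0.3, 1, 0, 80], [0, 0, 0, 0.3, 1, 0, 80]]}}

```text
t: 20.92
ee_pos: [522.7, -123.1, 246.5]
orientation: [-3.123, 0.337, 0.001]
ft_force: [-0.2, 0.6, -0.1]
width: 80.1
grasp_force: 0.0
```

```bash
python3 go.py 548 -311 200;python3 - <<'E'
from fit import *
snap('top','top3')
c,Z,h,s,v=prep('top3');S=Z.shape
m=big((h>100)&(h<122)&(s>100)&(Z>155)&box(S,60,140,180,250));print('bcap',cv2.fitEllipse(proj(c,m,165)),m.sum())
m=big((h>20)&(h<34)&(s>100)&(Z>155)&box(S,60,140,180,250));print('ycap',cv2.fitEllipse(proj(c,m,165)),m.sum())
m=big((h>20)&(h<34)&(s>100)&box(S,370,195,420,250));print('ypad',cv2.fitEllipse(proj(c,m,9)),m.sum())
E
```

```text
t 20.93 p [ 522.7 -123.1  246.5] q6 1.53 w 80.1 F [-0.2  0.6 -0.1] gf 0.0
turn [-0.     0.001 -0.   ]
[548.0, -311.0, 200.0] [0.324 0.891 0.232]
bcap ((583.6749267578125, 285.2349853515625), (37.74026870727539, 42.900421142578125), 145.69923400878906) 310
ycap ((492.3172607421875, 289.2975769042969), (37.259986877441406, 41.73752975463867), 174.7396240234375) 309
ypad ((481.7529296875, -341.93707275390625), (67.00853729248047, 69.7884292602539), 58.91282272338867) 465
```

View pics/top3.png

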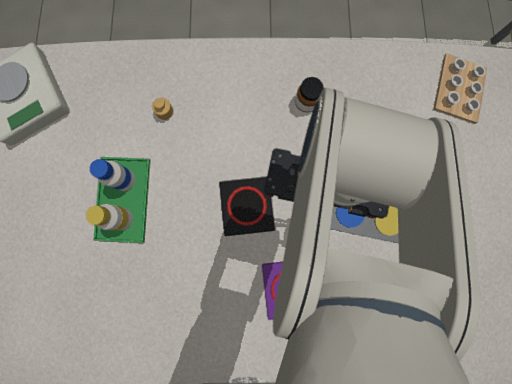

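Both bottles stand upright in the tray: blue cap (102,169), yellow cap (97,215). Moving over the bomb.

Call:
{"fn": "servo_tool", "kwargs": {"rows": [[0, 0, 0, 0.05, 0.15, 0, 85], [0, 0, 0, 0.12, 0.35, 0, 85], [0, 0, 0, 0.2, 0.6, 0.05, 85], [0, 0, 0, 0.27, 0.8, 0.1, 85], [0, 0, 0, 0.31, 0.88, 0.18, 85], [0, 0, 0, 0.324, 0.891, 0.23, 85], [0, 0, 0, 0.324, 0.891, 0.23, 85], [0, 0, 0, 0.324, 0.891, 0.23, 85]]}}

```text
t: 21.98
ee_pos: [548.6, -310.8, 201.2]
orientation: [-3.123, 0.336, -0.0]
ft_force: [0.0, -0.7, -0.0]
width: 84.7
grasp_force: 0.0
```

```bash
python3 - <<'E'
from fit import *
snap('wrist','w3')
c,Z,h,s,v=prep('w3')
m=big((Z>56)&(Z<90)&(s<60)&(v>80));print('bomb wrist',cv2.fitEllipse(proj(c,m,66)),m.sum())
m=big((h>20)&(h<34)&(s>100)&(Z<30));print('ypad',cv2.fitEllipse(proj(c,m,9)),m.sum())
E
python3 go.py 548 -311 24
```

```text
bomb wrist ((548.6211547851562, -312.5072937011719), (51.943485260009766, 53.603729248046875), 7.746913909912109) 1597
ypad ((479.77325439453125, -343.8647766113281), (70.71053314208984, 71.19287872314453), 52.782188415527344) 2143
t 22.02 p [ 548.7 -311.   201.5] q6 1.25 w 84.9 F [ 0.8 -0.2  0.5] gf 0.0
turn [ 0. -0.  0.]
[548.0, -311.0, 24.0] [-0.004  0.     0.887]
```

View pics/w3.png

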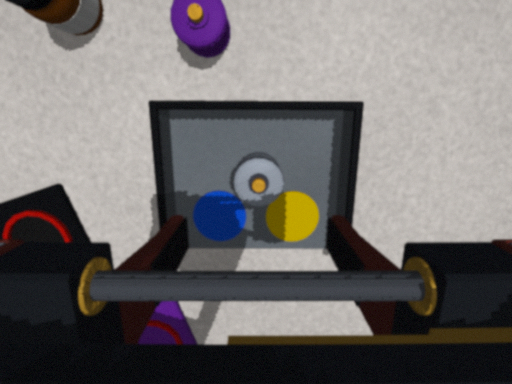

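The bomb is at (259,180), centred between the fingers, and both pads are clear. Descending around it.

Call:
{"fn": "servo_tool", "kwargs": {"rows": [[0, 0, 0, 0, 0, 0.1, 86], [0, 0, 0, 0, 0, 0.27, 86], [0, 0, 0, 0, 0, 0.45, 86], [0, 0, 0, 0, 0, 0.6, 86], [0, 0, 0, 0, 0, 0.72, 86], [0, 0, 0, 0, 0, 0.81, 86], [0, 0, 0, 0, 0, 0.86, 86], [0, 0, 0, 0, 0, 0.88, 86], [0, 0, 0, 0, 0, 0.88, 86], [0, 0, 0, 0, 0, 0.88, 86]]}}

```text
t: 23.28
ee_pos: [548.9, -312.4, 25.7]
orientation: [3.123, -0.338, 0.002]
ft_force: [-0.2, 0.7, -0.7]
width: 85.8
grasp_force: 0.0
```

```bash
python3 go.py 548 -311.3 24
```

```text
t 23.27 p [ 548.9 -312.4   25.7] q6 1.25 w 85.8 F [-0.2  0.7 -0.7] gf 0.0
turn [ 0.    -0.001 -0.001]
[548.0, -311.3, 24.0] [-0.005 -0.004  0.008]
```

Call:
{"fn": "servo_tool", "kwargs": {"rows": [[0, 0, 0, 0, -0.003, 0.008, 75], [0, 0, 0, 0, -0.003, 0.008, 65], [0, 0, 0, 0, -0.003, 0.008, 58], [0, 0, 0, 0, -0.003, 0.008, 50], [0, 0, 0, 0, -0.003, 0.008, 40], [0, 0, 0, 0, -0.003, 0.008, 40]]}}

```text
t: 24.02
ee_pos: [548.5, -311.7, 23.4]
orientation: [3.123, -0.338, 0.0]
ft_force: [-0.2, -0.2, 1.3]
width: 53.0
grasp_force: 30.0
```

```bash
python3 go.py 520.3 -3 30
```

```text
t 24.02 p [ 548.5 -311.7   23.4] q6 1.25 w 53.0 F [-0.2 -0.2  1.3] gf 30.0
turn [ 0.    -0.    -0.001]
[520.3, -3.0, 30.0] [-0.468 -1.477 -0.034]
```

Call:
{"fn": "servo_tool", "kwargs": {"rows": [[0, 0, 0, 0, 0, -0.03, 40], [0, 0, 0, 0, 0, -0.12, 40], [0, 0, 0, 0, 0, -0.27, 40], [0, 0, 0, 0, 0, -0.42, 40], [0, 0, 0, 0, 0, -0.5, 40], [0, 0, 0, -0.05, -0.12, -0.52, 40], [0, 0, 0, -0.1, -0.3, -0.52, 40], [0, 0, 0, -0.16, -0.5, -0.52, 40], [0, 0, 0, -0.23, -0.7, -0.52, 40], [0, 0, 0, -0.28, -0.85, -0.52, 40]]}}

```text
t: 25.28
ee_pos: [528.3, -130.7, 126.6]
orientation: [-3.123, 0.337, 0.004]
ft_force: [0.4, -0.3, -5.7]
width: 53.2
grasp_force: 30.0
```

Call:
{"fn": "servo_tool", "kwargs": {"rows": [[0, 0, 0, -0.05, -0.15, 0, 40], [0, 0, 0, -0.1, -0.33, 0, 40], [0, 0, 0, -0.15, -0.5, 0, 40], [0, 0, 0, -0.18, -0.6, 0, 40], [0, 0, 0, -0.188, -0.627, 0, 40], [0, 0, 0, -0.188, -0.627, 0, 40], [0, 0, 0, -0.188, -0.627, 0, 40]]}}

```text
t: 26.15
ee_pos: [520.1, -3.5, 127.2]
orientation: [3.123, -0.339, -0.0]
ft_force: [0.5, -0.3, -5.9]
width: 53.2
grasp_force: 30.0
```

```bash
python3 go.py 520.3 -3 29.5
python3 - <<'E'
from fit import *
snap('wrist','w4')
c,Z,h,s,v=prep('w4');S=Z.shape
r=((h<8)|(h>172))&(s>120)&(Z<40)&(Z>5)
n,l,st,_=cv2.connectedComponentsWithStats(r.astype(np.uint8))
for k in range(1,n):
    if st[k,4]>100:print(st[k],cv2.fitEllipse(proj(c,l==k,18)))
E
```

```text
t 26.15 p [520.1  -3.5 127.2] q6 1.76 w 53.2 F [ 0.5 -0.3 -5.9] gf 30.0
turn [ 0.     0.    -0.001]
[520.3, -3.0, 29.5] [ 0.    -0.003  0.488]
[ 210  142   95   70 1666] ((518.7280883789062, -3.895427703857422), (91.64136505126953, 92.66357421875), 171.12396240234375)
```

View pics/w4.png

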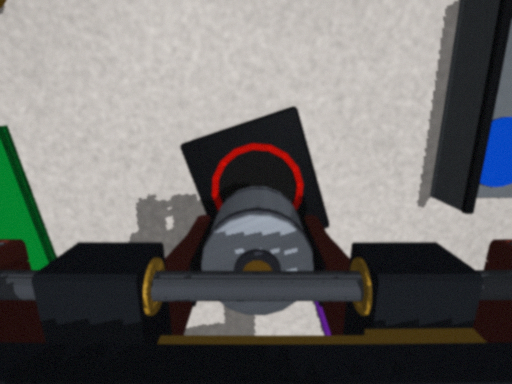

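The bomb is held upright above the ring centred at about (257,185), and the two measurements of the ring agree. Lowering.

Call:
{"fn": "servo_tool", "kwargs": {"rows": [[0, 0, 0, 0, 0, 0.05, 40], [0, 0, 0, 0, 0, 0.15, 40], [0, 0, 0, 0, 0, 0.27, 40], [0, 0, 0, 0, 0, 0.37, 40], [0, 0, 0, 0, 0, 0.43, 40], [0, 0, 0, 0, 0, 0.46, 40], [0, 0, 0, 0, 0, 0.475, 40], [0, 0, 0, 0, 0, 0.482, 40], [0, 0, 0, 0, 0, 0.488, 40], [0, 0, 0, 0, 0, 0.488, 40]]}}

```text
t: 27.45
ee_pos: [520.5, -2.9, 30.0]
orientation: [-3.123, 0.338, -0.001]
ft_force: [-0.4, 0.5, -5.4]
width: 53.6
grasp_force: 30.0
```

Call:
{"fn": "servo_tool", "kwargs": {"rows": [[0, 0, 0, 0, 0, 0.003, 40], [0, 0, 0, 0, 0, 0.006, 40], [0, 0, 0, 0, 0, 0.009, 40], [0, 0, 0, 0, 0, 0.009, 40]]}}

```text
t: 27.95
ee_pos: [520.5, -2.9, 29.3]
orientation: [-3.123, 0.338, -0.001]
ft_force: [-4.0, 0.1, 12.2]
width: 53.2
grasp_force: 30.0
```

Call:
{"fn": "servo_tool", "kwargs": {"rows": [[0, 0, 0, 0, 0, -0.003, 54], [0, 0, 0, 0, 0, -0.003, 60], [0, 0, 0, 0, 0, -0.003, 75], [0, 0, 0, 0, 0, -0.003, 86], [0, 0, 0, 0, 0, -0.003, 86], [0, 0, 0, 0, 0, -0.1, 86], [0, 0, 0, 0, 0, -0.3, 86], [0, 0, 0, 0, 0, -0.6, 86], [0, 0, 0, 0, 0, -0.9, 86], [0, 0, 0, 0, 0, -1, 86]]}}

```text
t: 29.2
ee_pos: [522.1, -3.0, 231.8]
orientation: [-3.123, 0.338, -0.01]
ft_force: [0.1, -0.4, -0.7]
width: 86.0
grasp_force: 0.0
```

Call:
{"fn": "servo_tool", "kwargs": {"rows": [[0, 0, 0, -0.05, -0.15, -0.1, 86], [0, 0, 0, -0.1, -0.35, -0.2, 86], [0, 0, 0, -0.2, -0.6, -0.2, 86], [0, 0, 0, -0.28, -0.8, -0.2, 86], [0, 0, 0, -0.3, -0.95, -0.2, 86], [0, 0, 0, -0.3, -1, -0.2, 86], [0, 0, 0, -0.3, -1, -0.2, 86]]}}

```text
t: 30.08
ee_pos: [504.5, 205.2, 267.7]
orientation: [3.123, -0.337, -0.0]
ft_force: [-0.1, 0.1, -0.2]
width: 86.3
grasp_force: 0.0
```

```bash
python3 go.py 491.8 292.3 250 491.8 292.3 127.5
python3 - <<'E'
from fit import *
snap('top','top5');snap('scene','scene5')
c,Z,h,s,v=prep('top5')
m=big((Z>60)&(Z<95)&(s<60)&(v>80)&box(Z.shape,215,170,280,240));print('bomb',cv2.fitEllipse(proj(c,m,72)),m.sum(),np.percentile(Z[m],[5,50,95]))
a=c['im'][...,::-1];b=dict(np.load('scene5.npz'))['im'][...,::-1]
cv2.imwrite('pics/c5.png',cv2.resize(np.vstack([a[130:280,60:310],b[70:220,170:420]]),None,fx=1.95,fy=1.95))
E
```

```text
t 30.07 p [504.5 205.2 267.7] q6 2.15 w 86.3 F [-0.1  0.1 -0.2] gf 0.0
turn [ 0.  0. -0.]
[491.8, 292.3, 250.0] [-0.155 -0.412  0.088]
[491.8, 292.3, 127.5] [-0.155 -0.412  0.701]
bomb ((520.7974853515625, -3.2500524520874023), (53.04356384277344, 54.21982192993164), 132.7618408203125) 442 [69.11661531 72.6578439  75.65308062]
```

View pics/c5.png

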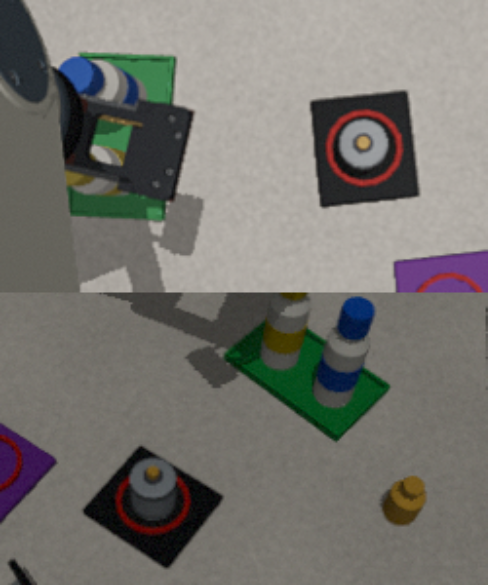

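The bomb stands centred in the red ring (365,145 in the upper half) and both bottles stand upright in the tray. Next: fetch yellow.

Call:
{"fn": "servo_tool", "kwargs": {"rows": [[0, 0, 0, -0.05, -0.15, 0, 80], [0, 0, 0, -0.11, -0.3, 0, 80], [0, 0, 0, -0.155, -0.4, 0.03, 80], [0, 0, 0, -0.155, -0.412, 0.15, 80], [0, 0, 0, -0.155, -0.412, 0.3, 80], [0, 0, 0, -0.155, -0.412, 0.45, 80], [0, 0, 0, -0.155, -0.412, 0.58, 80], [0, 0, 0, -0.155, -0.412, 0.66, 80], [0, 0, 0, -0.155, -0.412, 0.695, 80], [0, 0, 0, -0.155, -0.412, 0.695, 80]]}}

```text
t: 31.42
ee_pos: [492.0, 292.3, 128.9]
orientation: [3.123, -0.338, -0.0]
ft_force: [0.1, -0.3, 0.0]
width: 80.2
grasp_force: 0.0
```

Call:
{"fn": "servo_tool", "kwargs": {"rows": [[0, 0, 0, 0, 0, 0, 60], [0, 0, 0, 0, 0, 0, 45], [0, 0, 0, 0, 0, 0, 36], [0, 0, 0, 0, 0, 0, 25], [0, 0, 0, 0, 0, 0, 20], [0, 0, 0, 0, 0, 0, 20]]}}

```text
t: 32.17
ee_pos: [491.9, 292.4, 129.0]
orientation: [3.123, -0.338, 0.0]
ft_force: [-0.7, -1.2, 2.0]
width: 37.5
grasp_force: 30.0
```

```bash
python3 go.py 482 -342 250
```

```text
t 32.17 p [491.9 292.4 129. ] q6 2.3 w 37.5 F [-0.7 -1.2  2. ] gf 30.0
turn [ 0.    -0.    -0.001]
[482.0, -342.0, 250.0] [ 0.631  3.109 -0.605]
```

Call:
{"fn": "servo_tool", "kwargs": {"rows": [[0, 0, 0, 0, 0, -0.05, 20], [0, 0, 0, 0, 0, -0.2, 20], [0, 0, 0, 0, 0, -0.4, 20], [0, 0, 0, 0, 0, -0.6, 20], [0, 0, 0, 0, 0.05, -0.65, 20], [0, 0, 0, 0, 0.2, -0.65, 20], [0, 0, 0, 0, 0.4, -0.65, 20], [0, 0, 0, 0, 0.6, -0.65, 20], [0, 0, 0, 0, 0.8, -0.65, 20], [0, 0, 0, 0, 1, -0.65, 20]]}}

```text
t: 33.42
ee_pos: [447.2, 95.2, 257.4]
orientation: [3.122, -0.338, -0.004]
ft_force: [0.3, 0.0, -4.0]
width: 37.3
grasp_force: 30.0
```

Call:
{"fn": "servo_tool", "kwargs": {"rows": [[0, 0, 0, 0.06, 0.2, 0, 20], [0, 0, 0, 0.12, 0.4, 0, 20], [0, 0, 0, 0.18, 0.6, 0, 20], [0, 0, 0, 0.24, 0.8, 0, 20], [0, 0, 0, 0.3, 1, 0, 20]]}}

```text
t: 34.05
ee_pos: [463.2, -112.5, 257.5]
orientation: [-3.123, 0.338, 0.004]
ft_force: [1.2, 0.4, -4.2]
width: 37.4
grasp_force: 30.0
```

Call:
{"fn": "servo_tool", "kwargs": {"rows": [[0, 0, 0, 0.06, 0.2, 0, 20], [0, 0, 0, 0.12, 0.4, 0, 20], [0, 0, 0, 0.2, 0.6, 0, 20], [0, 0, 0, 0.27, 0.8, 0, 20], [0, 0, 0, 0.32, 0.95, 0, 20], [0, 0, 0, 0.33, 1, 0, 20], [0, 0, 0, 0.33, 1, 0, 20]]}}

```text
t: 34.92
ee_pos: [485.4, -320.3, 257.7]
orientation: [-3.122, 0.34, 0.003]
ft_force: [-0.4, 1.0, -3.7]
width: 37.4
grasp_force: 30.0
```

```bash
python3 go.py 482 -342 140
```

```text
t 34.92 p [ 485.4 -320.3  257.7] q6 1.18 w 37.4 F [-0.4  1.  -3.7] gf 30.0
turn [-0.001  0.002 -0.001]
[482.0, -342.0, 140.0] [0.008 0.11  0.588]
```

Call:
{"fn": "servo_tool", "kwargs": {"rows": [[0, 0, 0, 0.002, 0.07, 0, 20], [0, 0, 0, 0.002, 0.107, 0.02, 20], [0, 0, 0, 0.002, 0.107, 0.14, 20], [0, 0, 0, 0.002, 0.107, 0.28, 20], [0, 0, 0, 0.002, 0.107, 0.42, 20], [0, 0, 0, 0.002, 0.107, 0.53, 20], [0, 0, 0, 0.002, 0.107, 0.58, 20], [0, 0, 0, 0.002, 0.107, 0.6, 20], [0, 0, 0, 0.002, 0.107, 0.6, 20], [0, 0, 0, 0.002, 0.107, 0.6, 20]]}}

```text
t: 36.17
ee_pos: [482.8, -342.0, 139.8]
orientation: [3.123, -0.338, 0.002]
ft_force: [-0.2, -0.1, -3.9]
width: 37.5
grasp_force: 30.0
```

```bash
python3 go.py 482 -341.7 133
```

```text
t 36.17 p [ 482.8 -342.   139.8] q6 1.15 w 37.5 F [-0.2 -0.1 -3.9] gf 30.0
turn [ 0.    -0.001 -0.001]
[482.0, -341.7, 133.0] [-0.004 -0.001  0.034]
```

Call:
{"fn": "servo_tool", "kwargs": {"rows": [[0, 0, 0, 0, 0, 0.012, 20], [0, 0, 0, 0, 0, 0.02, 20], [0, 0, 0, 0, 0, 0.026, 20], [0, 0, 0, 0, 0, 0.031, 20], [0, 0, 0, 0, 0, 0.034, 20], [0, 0, 0, 0, 0, 0.034, 20]]}}

```text
t: 36.92
ee_pos: [482.7, -341.8, 133.0]
orientation: [3.123, -0.338, 0.001]
ft_force: [-1.0, 1.8, 4.3]
width: 37.7
grasp_force: 30.0
```

Call:
{"fn": "servo_tool", "kwargs": {"rows": [[0, 0, 0, 0, 0, 0, 40], [0, 0, 0, 0, 0, 0, 50], [0, 0, 0, 0, 0, 0, 70], [0, 0, 0, 0, 0, 0, 80], [0, 0, 0, 0, 0, 0, 80], [0, 0, 0, 0, 0, -0.1, 80], [0, 0, 0, 0, 0, -0.3, 80], [0, 0, 0, 0, 0, -0.5, 80], [0, 0, 0, 0, 0, -0.6, 80], [0, 0, 0, 0, 0, -0.6, 80]]}}

```text
t: 38.17
ee_pos: [483.1, -342.2, 253.7]
orientation: [3.122, -0.338, 0.005]
ft_force: [-0.6, -0.2, -0.5]
width: 79.9
grasp_force: 0.0
```

Call:
{"fn": "servo_tool", "kwargs": {"rows": [[0, 0, 0, 0, -0.1, 0, 80], [0, 0, 0, -0.02, -0.3, 0, 80], [0, 0, 0, -0.04, -0.55, 0, 80], [0, 0, 0, -0.05, -0.8, 0, 80], [0, 0, 0, -0.05, -1, 0, 80]]}}

```text
t: 38.8
ee_pos: [514.3, -141.0, 250.5]
orientation: [-3.123, 0.337, 0.005]
ft_force: [-0.8, 0.1, 1.3]
width: 80.0
grasp_force: 0.0
```

Call:
{"fn": "servo_tool", "kwargs": {"rows": [[0, 0, 0, -0.02, -0.25, 0, 80], [0, 0, 0, -0.03, -0.5, 0, 80], [0, 0, 0, -0.04, -0.75, 0, 80], [0, 0, 0, -0.05, -1, 0, 80]]}}

```text
t: 39.3
ee_pos: [547.1, 56.0, 250.5]
orientation: [3.123, -0.337, -0.004]
ft_force: [0.0, 0.2, 0.0]
width: 80.0
grasp_force: 0.0
```

Call:
{"fn": "servo_tool", "kwargs": {"rows": [[0, 0, 0, -0.02, -0.25, 0, 80], [0, 0, 0, -0.03, -0.5, 0, 80], [0, 0, 0, -0.04, -0.75, 0, 80], [0, 0, 0, -0.06, -0.9, 0, 80], [0, 0, 0, -0.07, -1, 0, 80], [0, 0, 0, -0.07, -1, 0, 80], [0, 0, 0, -0.07, -1, 0, 80]]}}

```text
t: 40.17
ee_pos: [577.1, 250.8, 251.6]
orientation: [3.122, -0.339, -0.001]
ft_force: [-0.1, -0.8, -0.4]
width: 79.9
grasp_force: 0.0
```

```bash
python3 go.py 585.3 289.3 129.5
python3 - <<'E'
from fit import *
snap('top','top6')
c,Z,h,s,v=prep('top6');S=Z.shape
m=big((h>20)&(h<34)&(s>100)&(Z>163)&box(S,390,200,440,240));print('ycap',cv2.fitEllipse(proj(c,m,169)),m.sum())
E
```

```text
t 40.17 p [577.1 250.8 251.6] q6 2.18 w 79.9 F [-0.1 -0.8 -0.4] gf 0.0
turn [ 0.001  0.001 -0.001]
[585.3, 289.3, 129.5] [-0.001 -0.197  0.61 ]
ycap ((482.1544189453125, -339.0472412109375), (36.544803619384766, 40.503936767578125), 3.406827926635742) 289
```

Yellow is well placed on its pad. Now blue.

Call:
{"fn": "servo_tool", "kwargs": {"rows": [[0, 0, 0, 0, -0.1, 0, 80], [0, 0, 0, 0, -0.18, 0.02, 80], [0, 0, 0, 0, -0.195, 0.12, 80], [0, 0, 0, 0, -0.195, 0.27, 80], [0, 0, 0, 0, -0.195, 0.42, 80], [0, 0, 0, 0, -0.195, 0.54, 80], [0, 0, 0, 0, -0.195, 0.6, 80], [0, 0, 0, 0, -0.195, 0.615, 80], [0, 0, 0, 0, -0.195, 0.615, 80], [0, 0, 0, 0, -0.195, 0.615, 80]]}}

```text
t: 41.48
ee_pos: [586.4, 290.1, 130.1]
orientation: [-3.123, 0.338, -0.002]
ft_force: [0.7, -0.1, 0.2]
width: 79.8
grasp_force: 0.0
```

Call:
{"fn": "servo_tool", "kwargs": {"rows": [[0, 0, 0, 0, 0, 0, 60], [0, 0, 0, 0, 0, 0, 45], [0, 0, 0, 0, 0, 0, 36], [0, 0, 0, 0, 0, 0, 25], [0, 0, 0, 0, 0, 0, 20], [0, 0, 0, 0, 0, 0, 20]]}}

```text
t: 42.22
ee_pos: [585.8, 289.7, 129.1]
orientation: [3.123, -0.338, -0.0]
ft_force: [0.6, -0.2, 0.2]
width: 37.6
grasp_force: 30.0
```

```bash
python3 go.py 502.3 -248.6 260
```

```text
t 42.23 p [585.8 289.7 129.1] q6 2.23 w 37.6 F [ 0.6 -0.2  0.2] gf 30.0
turn [ 0.     0.    -0.001]
[502.3, -248.6, 260.0] [ 0.168  2.719 -0.654]
```

Call:
{"fn": "servo_tool", "kwargs": {"rows": [[0, 0, 0, 0, 0, -0.05, 20], [0, 0, 0, 0, 0, -0.2, 20], [0, 0, 0, 0, 0, -0.4, 20], [0, 0, 0, 0, 0, -0.6, 20], [0, 0, 0, 0.01, 0.05, -0.655, 20], [0, 0, 0, 0.02, 0.2, -0.655, 20], [0, 0, 0, 0.03, 0.4, -0.655, 20], [0, 0, 0, 0.04, 0.6, -0.655, 20], [0, 0, 0, 0.05, 0.8, -0.655, 20], [0, 0, 0, 0.06, 1, -0.655, 20]]}}

```text
t: 43.48
ee_pos: [553.3, 90.0, 258.7]
orientation: [3.123, -0.338, -0.004]
ft_force: [0.4, -0.4, -2.9]
width: 37.5
grasp_force: 30.0
```

Call:
{"fn": "servo_tool", "kwargs": {"rows": [[0, 0, 0, 0.01, 0.2, 0, 20], [0, 0, 0, 0.02, 0.4, 0, 20], [0, 0, 0, 0.04, 0.6, 0, 20], [0, 0, 0, 0.05, 0.8, 0, 20], [0, 0, 0, 0.06, 1, 0, 20]]}}

```text
t: 44.1
ee_pos: [522.1, -107.5, 258.8]
orientation: [-3.123, 0.339, 0.003]
ft_force: [0.4, -0.2, -3.5]
width: 37.6
grasp_force: 30.0
```

Call:
{"fn": "servo_tool", "kwargs": {"rows": [[0, 0, 0, 0.01, 0.2, 0, 20], [0, 0, 0, 0.03, 0.4, 0, 20], [0, 0, 0, 0.04, 0.58, 0, 20], [0, 0, 0, 0.047, 0.69, 0, 20], [0, 0, 0, 0.047, 0.719, 0, 20], [0, 0, 0, 0.047, 0.719, 0, 20], [0, 0, 0, 0.047, 0.719, 0, 20]]}}

```text
t: 44.98
ee_pos: [502.0, -247.6, 259.8]
orientation: [-3.123, 0.337, 0.001]
ft_force: [0.5, -0.2, -3.8]
width: 37.3
grasp_force: 30.0
```

```bash
python3 go.py 502.3 -248.6 139
```

```text
t 44.98 p [ 502.  -247.6  259.8] q6 1.31 w 37.3 F [ 0.5 -0.2 -3.8] gf 30.0
turn [-0.  0. -0.]
[502.3, -248.6, 139.0] [0.003 0.005 0.604]
```

Call:
{"fn": "servo_tool", "kwargs": {"rows": [[0, 0, 0, 0.002, 0.003, 0.05, 20], [0, 0, 0, 0.002, 0.003, 0.18, 20], [0, 0, 0, 0.002, 0.003, 0.32, 20], [0, 0, 0, 0.002, 0.003, 0.46, 20], [0, 0, 0, 0.002, 0.003, 0.56, 20], [0, 0, 0, 0.002, 0.003, 0.595, 20], [0, 0, 0, 0.002, 0.003, 0.605, 20], [0, 0, 0, 0.002, 0.003, 0.605, 20], [0, 0, 0, 0.002, 0.003, 0.605, 20]]}}

```text
t: 46.1
ee_pos: [502.9, -249.4, 139.9]
orientation: [3.123, -0.338, 0.002]
ft_force: [0.2, 0.3, -3.3]
width: 37.1
grasp_force: 30.0
```

```bash
python3 go.py 502.3 -248.6 133
```

```text
t 46.1 p [ 502.9 -249.4  139.9] q6 1.3 w 37.1 F [ 0.2  0.3 -3.3] gf 30.0
turn [ 0.    -0.001 -0.001]
[502.3, -248.6, 133.0] [-0.004 -0.003  0.034]
```

Call:
{"fn": "servo_tool", "kwargs": {"rows": [[0, 0, 0, 0, 0, 0.012, 20], [0, 0, 0, 0, 0, 0.02, 20], [0, 0, 0, 0, 0, 0.026, 20], [0, 0, 0, 0, 0, 0.031, 20], [0, 0, 0, 0, 0, 0.034, 20], [0, 0, 0, 0, 0, 0.034, 20]]}}

```text
t: 46.85
ee_pos: [502.7, -249.4, 132.9]
orientation: [3.123, -0.338, 0.001]
ft_force: [-1.4, -0.3, 5.8]
width: 37.6
grasp_force: 30.0
```

Contact. Release, lift and withdraw.

Call:
{"fn": "servo_tool", "kwargs": {"rows": [[0, 0, 0, 0, 0, 0, 40], [0, 0, 0, 0, 0, 0, 50], [0, 0, 0, 0, 0, 0, 70], [0, 0, 0, 0, 0, 0, 80], [0, 0, 0, 0, 0, 0, 80], [0, 0, 0, 0, 0, -0.1, 80], [0, 0, 0, 0, 0, -0.3, 80], [0, 0, 0, 0, 0, -0.5, 80], [0, 0, 0, 0, 0, -0.7, 80], [0, 0, 0, 0, 0, -0.7, 80]]}}

```text
t: 48.1
ee_pos: [504.1, -250.1, 275.7]
orientation: [3.121, -0.338, 0.01]
ft_force: [0.5, -0.3, -0.7]
width: 79.7
grasp_force: 0.0
```

Call:
{"fn": "servo_tool", "kwargs": {"rows": [[0, 0, 0, -0.02, -0.1, 0, 80], [0, 0, 0, -0.05, -0.3, 0, 80], [0, 0, 0, -0.05, -0.5, 0, 80], [0, 0, 0, -0.05, -0.75, 0, 80], [0, 0, 0, -0.05, -1, 0, 80]]}}

```text
t: 48.72
ee_pos: [534.1, -49.0, 270.5]
orientation: [-3.123, 0.338, 0.005]
ft_force: [0.5, -0.3, -0.3]
width: 79.9
grasp_force: 0.0
```

Call:
{"fn": "servo_tool", "kwargs": {"rows": [[0, 0, 0, 0, -0.25, 0, 80], [0, 0, 0, 0, -0.5, 0, 80], [0, 0, 0, 0, -0.75, 0, 80], [0, 0, 0, 0, -0.95, 0, 80], [0, 0, 0, 0, -1, 0, 80], [0, 0, 0, 0, -1, 0, 80]]}}

```text
t: 49.48
ee_pos: [577.0, 144.2, 270.9]
orientation: [3.123, -0.336, -0.004]
ft_force: [0.2, -0.3, -1.0]
width: 79.9
grasp_force: 0.0
```

```bash
python3 - <<'E'
from fit import *
snap('top','top7');snap('scene','scene7')
c,Z,h,s,v=prep('top7');S=Z.shape
for n,lo,hi,bx in(('b',100,122,(340,190,400,230)),('y',20,34,(390,200,440,240))):
    m=big((h>lo)&(h<hi)&(s>100)&(Z>163)&box(S,*bx));print(n,cv2.fitEllipse(proj(c,m,169)),m.sum())
m=(Z>60)&(Z<95)&(s<60)&(v>80)&box(S,215,170,280,240)
if m.any(): print('bomb',cv2.fitEllipse(proj(c,big(m),72)))
a=c['im'][...,::-1];b=dict(np.load('scene7.npz'))['im'][...,::-1]
cv2.imwrite('pics/c7.png',cv2.resize(np.vstack([a[130:280,200:450],b[140:350,70:320]]),None,fx=1.6,fy=1.6))
E
python3 go.py
```

```text
b ((500.9501953125, -247.88600158691406), (37.619606018066406, 38.955421447753906), 22.133081436157227) 298
y ((481.9983825683594, -338.8061828613281), (37.00585174560547, 40.780921936035156), 5.423539638519287) 293
bomb ((520.7974853515625, -3.2500524520874023), (53.04356384277344, 54.21982192993164), 132.7618408203125)
t 49.58 p [577.5 142.9 271.6] q6 2.01 w 80.0 F [ 0.5 -0.7  0.5] gf 0.0
turn [ 0.001  0.001 -0.001]
```

View pics/c7.png

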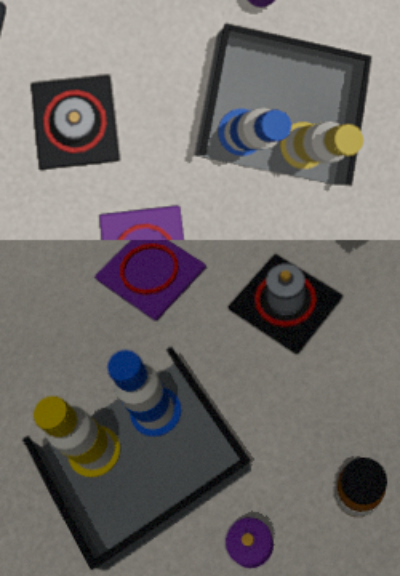

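The bomb stands in the red ring (75,118), and each bottle stands on the pad of its own colour. Everything is released, so I'm handing in.

```bash
python3 -c "
from workcell import ctrl
print(ctrl.close_job())"
```

```text
the job is handed in; nothing more can be done
None
```

The job is handed in: the bomb stands in the seat's red ring and each bottle stands on the pad of its own colour, all released and within a few millimetres of centre by the final camera check; handing in returned no verdict.

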